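# Power up the paint bench with three light taps

### The job

Get the paint bench ready for spraying: switch on the work lamp first, then the white fume extractor so that the air is drawing, and only then the blue spray turbine. Press each green button fully in with a light fingertip push and come clear again; do not lift, shove or shift the lamp, the machines or anything else on the bench, and leave all three switched on.

Things in the scene. Friction and masses are not known exactly. Their poses are not given: they have to be found in the camera images.
- lamp: Bench work lamp, loose, 2 to 3.3 kg: a dark steel base 220 (its x) by 160 (its y) by 33 mm high, one green button near its front (-x, robot side) edge, and at x = +80 mm an aluminium gooseneck 14 mm thick that rises to 0.30 m and leans away (+x) to a white head 170 mm wide (along its y) reaching to x = +220 mm. Origin: centre of the base's underside; x points away from the robot at yaw 0, z up.
- lamp_switch (a joint): The lamp's green push-button, 30 mm across, on top of the base, at x = -70 mm, y = 0 of the lamp. Its top stands 16 mm above a thin aluminium collar when out, 8 mm when in. Rubber cap gives 1 mm per 3 N, up to 5 mm; the plunger under it moves at 3 to 5 N and stays where pushed. Value: plunger travel in, m; 0 = out (off), 0.008 = fully in (on).
- lamp_switch_top (a point): Centre of the top face of the lamp's green button (moves with it); 52 mm above the bench when out. z up, x as the lamp's.
- extractor: Fume extractor, fixed: a white steel cabinet 300 (its x) by 250 (its y) by 220 mm high with a blue stripe, black louvres, and a black ribbed hose with a round hood out of its rear (+x), reaching to about x = +320 mm and 0.25 m high. Grey control plate 60 x 112 x 12 mm on its top at the front (-x, robot side) edge. Origin: centre of the underside; x away from the robot at yaw 0, z up.
- extractor_start (a joint): The extractor's green start button: 28 mm across, its top 16 mm above the control plate when out, 8 mm when in. The red stop button 52 mm to its right (unit -y) is linked: it rises as this goes in, and pushing it undoes that. Rubber cap gives 1 mm per 3 N, up to 5 mm; the plunger under it moves at 3 to 5 N and stays where pushed. Value: plunger travel in, m; 0 = out (off), 0.008 = fully in (on).
- extractor_start_top (a point): Centre of the top face of the extractor's green start button (moves with it), at x = -105 mm, y = +26 mm of the extractor, 248 mm above the bench when out. z up, x as the extractor's.
- turbine: Spray turbine, fixed: a blue casing with black end caps, 282 (its x) by 226 (its y) by 180 mm high, a round filter on the front, a carry handle across its top (along its y, 150 mm, at x = +20 mm, up to 238 mm above the bench) and a grey air hose at the rear. Grey control plate 60 x 112 x 12 mm on its top towards the front (-x). Origin: centre of the underside; x away from the robot at yaw 0, z up.
- turbine_start (a joint): The turbine's green start button: 28 mm across, its top 16 mm above the control plate when out, 8 mm when in. The red stop button 52 mm to its right (unit -y) is linked: it rises as this goes in, and pushing it undoes that. Rubber cap gives 1 mm per 3 N, up to 5 mm; the plunger under it moves at 3 to 5 N and stays where pushed. Value: plunger travel in, m; 0 = out (off), 0.008 = fully in (on).
- turbine_start_top (a point): Centre of the top face of the turbine's green start button (moves with it), at x = -85 mm, y = +26 mm of the turbine, 208 mm above the bench when out. z up, x as the turbine's.
- green_tape: Roll of green masking tape, 100 mm across, 25 mm high, lying flat and loose about the middle of the extractor's top. Origin: centre of the underside.
- blue_tape: Roll of blue masking tape, 110 mm across, 24 mm high, lying flat on the bench. Origin: centre of the underside.
- coffee_cup: Paper coffee cup with black lid, 86 mm across, 120 mm high, standing. Origin: centre of the underside.
- paint_tin: Closed tin of red paint, 104 mm across, 123 mm high, standing. Origin: centre of the underside.
- brush: Paint brush lying flat on the bench, about 200 mm long along its x. Origin: under its middle.
- sanding_block: Cork sanding block, 110 x 65 x 32 mm, lying flat. Origin: centre of the underside.
- spray_gun: Spray gun standing on its aluminium cup (90 mm across), 171 mm high in all. Origin: centre of the underside.

How it is judged:
On the way, in this order (a step that is already met when the one before it is completed fails the run):
1. the lamp's green button is pressed in (value of joint lamp_switch above 0.006 m), for 0.1 s.
2. then the extractor's green button is pressed in (value of joint extractor_start above 0.006 m), for 0.1 s.
3. then the turbine's green button is pressed in (value of joint turbine_start above 0.006 m), for 0.1 s.
At the end, for the whole second after the job is handed in: All three green buttons are in by more than 6 of their 8 mm, the lamp stands upright within 15 mm of where it was, and every other loose thing is within 20 mm of where it was (value of joint each of lamp_switch, extractor_start, turbine_start above 0.006 m and distance of lamp from where it was at the start of the episode below 0.015 m and angle between lamp's own z axis and vertical below 0.05 rad and linear speed of lamp below 0.02 m/s and distance of each of green_tape, blue_tape, coffee_cup, paint_tin, brush, sanding_block, spray_gun from where it was at the start of the episode below 0.02 m); the robot touches nothing.
It fails at once if the extractor is switched on while the lamp is still off (value of joint extractor_start above 0.004 m and value of joint lamp_switch below 0.005 m).
It fails at once if the turbine is switched on while the lamp or the extractor is still off (value of joint turbine_start above 0.004 m and value of joint any of lamp_switch, extractor_start below 0.005 m).
It fails at once if the lamp or a machine is pushed with more than 25 N (contact force between any of the fingers, the arm and lamp above 25 N or contact force between any of the fingers, the arm and extractor above 25 N or contact force between any of the fingers, the arm and turbine above 25 N).
It fails at once if the lamp is lifted, tipped or shifted by more than 15 mm (distance of lamp from where it was at the start of the episode above 0.015 m or angle between lamp's own z axis and vertical above 0.08 rad).
It fails at once if another loose thing is lifted or shifted by more than 20 mm (distance of any of green_tape, blue_tape, coffee_cup, paint_tin, brush, sanding_block, spray_gun from where it was at the start of the episode above 0.02 m).
It also fails if it takes over 72 s, if anything falls off the work surface, if the arm or the gripper's body presses on something with over 40 N, if the wrist force passes 120 N, or if a joint passes its speed limit or range.

### The arm

A 7-joint arm with a two-finger parallel gripper is mounted at the origin on the work surface. World frame = base frame: x ahead of the robot, y to its left, z up, the work surface at z = 0. Lengths are in m, angles in rad, forces in N, time in s.
With the tool pointing down it reaches from about 0.4 to 0.85 m from the base axis. Payload 4.5 kg.
Tool frame: the origin (TCP) lies midway between the tips of the shut fingers; the grasp point (between the pads) lies 19 mm behind it; z points along the fingers, y is the line along which they close (so a half turn about z gives the same grasp; the last joint's range is limited). The gripper opens to 88 mm and grips with 3 to 60 N. Pads are 18 mm wide; open, the fingers measure 123 mm over their backs; the gripper's body (75 mm by 187 mm) begins 45 mm behind the grasp point.
Start: joints at [1.254, 0.689, -0.195, 1.565, 0.157, 0.902, -0.215], TCP at [0.215, -0.587, 0.239] pointing down, gripper open.
Joint ranges: [-3.01, 3.01], [-0.46, 2.08], [-1.47, 1.51], [0.13, 2.56], [-1, 4.14], [0.04, 2.09], [-2.66, 2.66]. Speed limits (rad/s): [2.57, 2.57, 3.14, 3.14, 3.14, 3.14, 3.14].

### API

Orientations are given as a unit quaternion [x, y, z, w].
In Python, from plant import r gives the robot as it stands.
- The arm moves only by the tool carry_out, never from a script. Its argument "plan" is a list of rows, each an object with "rot": the turn, a rotation vector about the tool's x, y, z in rad, a list of three; "xyz": the shift along the tool's x, y, z in m, a list of three; "grip": the closure in counts, from 0 (fully open) to 255 (shut). In form: [{"rot": [wx, wy, wz], "xyz": [dx, dy, dz], "grip": grip}, ...]. A call has 1 to 8 rows; each row is the pose to reach, as a shift and turn from the pose commanded when the call began, along the tool's axes at that moment; what a row does not reach only later rows make up. A row lasts 1/12 s, in which the tool goes at most 41.7 mm and 7.16 degrees, less where a joint would pass 70% of its speed; a pose out of reach is approached as far as the arm can. A call with a gripper value outside its range is refused whole. The fingers move at their own pace and stop on an object; "squeeze" is the grip in N (left out, the last holds). Time passes only in rows, so rows that repeat a pose let the fingers close. It gives the time, the measured TCP pose, the force, the opening and the grip force at its end, in the units of the state.
- r.get_state(): the state, without advancing time (a new reading comes with each control period).
- r.snapshot(name): name is "scene" or "top"; returns the picture (384x512x3 uint8, red, green, blue); there is no depth.
- r.camera_params(name): a dict with "fx", "fy", "cx", "cy" (pixels), "position" and "attitude" of the camera in the world. Camera axes: x right, y down, z forward; pixel columns grow to the right and rows downward; lengths in m; the calibration is good to about 2 mm. A picture is of the moment at which its call begins. camera_params takes no time and is no camera call.
- r.finish_job(): hands the job in; it is judged then, once.
The state is a dict: "clock": time; "q": joint angles; "qd": joint speeds; "joint_torque": joint torques, N m; "tool_pos": TCP position; "eef_rot": TCP orientation; "contact_force": force on the tool from outside, world axes, zero at the start; "moment": the same for the moment, N m; "opening": opening from 0.0 (shut) to 1.0 (fully open); "finger_force": force on a finger pad.
Only numpy, scipy, OpenCV 4.12 (cv2) and the standard library are available. Lean on these libraries where they do the work, as an engineer would, in place of code of your own. Each camera call takes 0.05 s, during which the arm holds its last target. There are 200 camera calls.

## Working session

There is one attempt and no reset: what is moved stays moved. The work goes in short steps, Python scripts to look and compute and a tool call to move; the robot and the scene stay as the last step left them, time stands still between calls to the robot, and variables do not carry over. Pictures are saved under pics/ and viewed, at most 10 in all, crops included, and the job is handed in when it is done.

Besides the shell and the picture viewer there is one more tool, called after ">>>" by a JSON object that holds its "method" and its "body". carry_out: Moves the arm, as the interface text tells. Its arguments: {"type":"object","properties":{"plan":{"type":"array"},"squeeze":{"type":"number"}},"required":["plan"]}

```bash
mkdir -p pics
python3 - <<'E'
from plant import r
import cv2
for n in ("scene","top"):
    im=r.snapshot(n); cv2.imwrite(f"pics/{n}0.png",im[:,:,::-1]); print(n,r.camera_params(n))
s=r.get_state(); print({k:s[k] for k in("clock","tool_pos","eef_rot","contact_force","opening")})
E
```

```text
scene {'fx': 436.95140135106044, 'fy': 436.95140135106044, 'cx': 258.1593313236892, 'cy': 187.5647806186185, 'position': array([-0.07959833,  0.05771668,  1.84059188]), 'attitude': array([-0.65166434,  0.740798  , -0.12502242,  0.10450506])}
top {'fx': 426.2948568244569, 'fy': 426.2948568244569, 'cx': 256.6770868757673, 'cy': 196.72483098051572, 'position': array([ 0.22495418, -0.00987308,  1.67559611]), 'attitude': array([ 0.70915679, -0.70075607,  0.05782521, -0.05190215])}
{'clock': 0.1, 'tool_pos': array([ 0.21455435, -0.58640812,  0.23799235]), 'eef_rot': array([ 9.84646324e-01,  1.74559191e-01, -2.13117300e-04, -8.12485169e-04]), 'contact_force': array([ 0.01097484,  0.38218646, -0.20537899]), 'opening': 1.0055829371149867}
```

View pics/scene0.png

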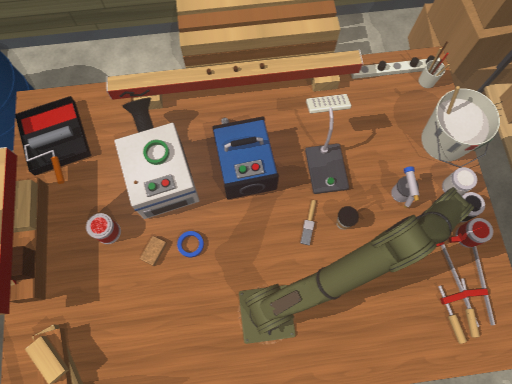

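View pics/top0.png

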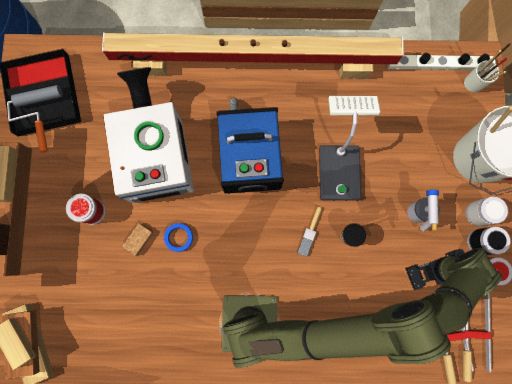

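The buttons are visible in both views. In the top view the lamp button is at (341,188), the extractor start at (140,177) and the turbine start at (244,168). In the scene view they are at about (331,181), (152,187) and (241,169). The cup is near the lamp at top-view (354,235).

```bash
cat > h.py <<'E'
import numpy as np, cv2
from scipy.spatial.transform import Rotation as R
def ray(c,u,v):
    d=R.from_quat(c["attitude"]).apply([(u-c["cx"])/c["fx"],(v-c["cy"])/c["fy"],1]); return np.array(c["position"]),d
def onplane(c,u,v,z):
    p,d=ray(c,u,v); return p+d*(z-p[2])/d[2]
def blob(im,u,v,rad=9):
    hsv=cv2.cvtColor(im,cv2.COLOR_RGB2HSV); m=cv2.inRange(hsv,(45,100,60),(85,255,255))
    k=np.zeros_like(m); cv2.circle(k,(u,v),rad,255,-1); m&=k
    n,l,st,ce=cv2.connectedComponentsWithStats(m); i=1+np.argmax(st[1:,4]); return ce[i],st[i,2:5]
def tri(a,b):
    (p,d),(q,e)=a,b; s=np.linalg.lstsq(np.c_[d,-e],q-p,rcond=None)[0]
    return (p+d*s[0]+q+e*s[1])/2, np.linalg.norm(p+d*s[0]-q-e*s[1])
E
python3 - <<'E'
from plant import r
from h import *
np.set_printoptions(precision=4,suppress=True)
c={n:r.camera_params(n) for n in("scene","top")}
im={n:cv2.imread(f"pics/{n}0.png")[:,:,::-1].copy() for n in c}
for nm,a,b,z in(("lamp",(331,181),(341,188),.052),("ext",(152,187),(140,177),.248),("tur",(241,169),(244,168),.208)):
    x,s1=blob(im["scene"],*a); y,s2=blob(im["top"],*b)
    print(nm,x,s1,y,s2,"scene",onplane(c["scene"],*x,z-.003),"top",onplane(c["top"],*y,z-.003),"tri",*tri(ray(c["scene"],*x),ray(c["top"],*y)))
for nm,u,v,z in(("cup",354,235,.12),("gun",432,200,.15),("tapeG",149,136,.245),("handleL",232,137,.238),("handleR",268,136,.238),("head",354,105,.3),("lampTL",320,146,.033),("lampTR",361,146,.033),("lampBL",321,199,.033)): print(nm,onplane(c["top"],u,v,z))
s=r.get_state(); print(R.from_quat(s["eef_rot"]).as_matrix())
E
```

```text
lamp [330.3667 180.3667] [ 6  6 30] [341.5682 188.6364] [ 8  8 44] scene [ 0.5148 -0.3517  0.049 ] top [ 0.5157 -0.3512  0.049 ] tri [ 0.5166 -0.3526  0.0436] 0.0005771199355810927
ext [151.4242 185.5758] [ 6  6 33] [139.0169 175.9322] [ 9  9 59] scene [0.5158 0.3822 0.245 ] top [0.5158 0.3819 0.245 ] tri [0.5161 0.3822 0.2441] 0.0002650976269074562
tur [242.2222 168.6667] [ 7  7 36] [243.6111 167.5185] [ 8  8 54] scene [0.5567 0.0261 0.205 ] top [0.559  0.0263 0.205 ] tri [0.5618 0.0263 0.1922] 0.0008034254612459482
cup [ 0.3317 -0.3784  0.12  ]
gun [ 0.4599 -0.6583  0.15  ]
tapeG [0.6574 0.3549 0.245 ]
handleL [0.6599 0.0678 0.238 ]
handleR [ 0.6653 -0.0578  0.238 ]
head [ 0.7591 -0.3464  0.3   ]
lampTL [ 0.6898 -0.272   0.033 ]
lampTR [ 0.692  -0.4355  0.033 ]
lampBL [ 0.4765 -0.2733  0.033 ]
[[ 0.9391  0.3438 -0.0007]
 [ 0.3438 -0.9391  0.0015]
 [-0.0001 -0.0017 -1.    ]]
```

>>> {"method": "carry_out", "body": {"plan": [{"rot": [0,0,0.12],"xyz": [0.036,-0.012,0],"grip": 255},{"rot": [0,0,0.24],"xyz": [0.072,-0.024,0],"grip": 255},{"rot": [0,0,0.35],"xyz": [0.108,-0.035,0],"grip": 255},{"rot": [0,0,0.35],"xyz": [0.144,-0.047,0],"grip": 255},{"rot": [0,0,0.35],"xyz": [0.18,-0.058,0],"grip": 255},{"rot": [0,0,0.35],"xyz": [0.216,-0.07,0],"grip": 255},{"rot": [0,0,0.35],"xyz": [0.25,-0.081,0],"grip": 255},{"rot": [0,0,0.35],"xyz": [0.27,-0.087,0],"grip": 255}], "squeeze": 5}}

```text
clock: 0.77
tool_pos: [0.4425, -0.408, 0.2384]
eef_rot: [1.0, 0.003, 0.001, -0.001]
contact_force: [0.2, 0.2, -0.1]
opening: 0.42
finger_force: 0.0
```

```bash
cat > d.py <<'E'
import sys; from plant import r; from h import *
np.set_printoptions(precision=4,suppress=True)
T={"l":[.515,-.3515,.052],"e":[.516,.382,.248],"t":[.558,.026,.208]}[sys.argv[1]]
s=r.get_state(); M=R.from_quat(s["eef_rot"])
print(s["clock"],"pos",s["tool_pos"],"to-go(tool)",M.inv().apply(T-s["tool_pos"]),"rot-to-square",(M.inv()*R.from_euler("x",np.pi)).as_rotvec(),"F",s["contact_force"],s["opening"],"q",s["q"])
E
python3 d.py l
```

```text
0.7667 pos [ 0.4425 -0.408   0.2384] to-go(tool) [ 0.0725 -0.0555  0.1867] rot-to-square [-0.0028 -0.0018  0.0064] F [ 0.242   0.1711 -0.074 ] 0.4204039783011308 q [ 0.7085  0.6543 -0.067   1.6423  0.05    0.8469 -0.9422]
```

>>> {"method": "carry_out", "body": {"plan": [{"rot": [0,0,0],"xyz": [0.03,-0.02,0],"grip": 255},{"rot": [0,0,0],"xyz": [0.06,-0.04,0],"grip": 255},{"rot": [0,0,0],"xyz": [0.075,-0.057,0.02],"grip": 255},{"rot": [0,0,0],"xyz": [0.075,-0.057,0.05],"grip": 255},{"rot": [0,0,0],"xyz": [0.075,-0.057,0.08],"grip": 255},{"rot": [0,0,0],"xyz": [0.075,-0.057,0.11],"grip": 255},{"rot": [0,0,0],"xyz": [0.075,-0.057,0.13],"grip": 255},{"rot": [0,0,0],"xyz": [0.075,-0.057,0.14],"grip": 255}]}}

```text
clock: 1.43
tool_pos: [0.5116, -0.354, 0.0954]
eef_rot: [1.0, 0.001, -0.002, -0.001]
contact_force: [0.1, 0.2, -0.5]
opening: 0.005
finger_force: 0.0
```

>>> {"method": "carry_out", "body": {"plan": [{"rot": [0,0,0],"xyz": [0,0,0],"grip": 255},{"rot": [0,0,0],"xyz": [0,0,0],"grip": 255},{"rot": [0,0,0],"xyz": [0,0,0],"grip": 255},{"rot": [0,0,0],"xyz": [0,0,0],"grip": 255}]}}

```text
clock: 1.77
tool_pos: [0.5144, -0.3561, 0.1004]
eef_rot: [1.0, 0.0, 0.001, 0.001]
contact_force: [0.5, 0.4, 0.7]
opening: 0.008
finger_force: 0.0
```

```bash
python3 d.py l
python3 - <<'E'
from plant import r
import cv2,numpy as np
a=r.snapshot("top")[110:270,260:460,::-1]; b=r.snapshot("scene")[90:250,240:440,::-1]
cv2.imwrite("pics/l1.png",cv2.resize(np.hstack([a,b]),(800,320),interpolation=cv2.INTER_CUBIC))
E
```

```text
1.7667 pos [ 0.5144 -0.3561  0.1004] to-go(tool) [ 0.0005 -0.0047  0.0484] rot-to-square [ 0.0017 -0.0027  0.0006] F [0.4662 0.3947 0.7166] 0.007669303919936295 q [ 0.5565  0.8658 -0.0448  1.6775  0.061   0.5965 -1.0931]
```

View pics/l1.png

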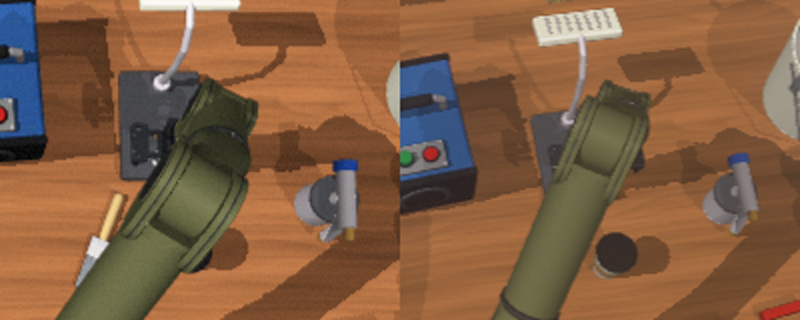

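>>> {"method": "carry_out", "body": {"plan": [{"rot": [0,0,0],"xyz": [0,-0.004,0.015],"grip": 255},{"rot": [0,0,0],"xyz": [0,-0.004,0.028],"grip": 255},{"rot": [0,0,0],"xyz": [0,-0.004,0.036],"grip": 255},{"rot": [0,0,0],"xyz": [0,-0.004,0.038],"grip": 255},{"rot": [0,0,0],"xyz": [0,-0.004,0.038],"grip": 255},{"rot": [0,0,0],"xyz": [0,-0.004,0.038],"grip": 255},{"rot": [0,0,0],"xyz": [0,-0.004,0.038],"grip": 255}]}}

```text
clock: 2.45
tool_pos: [0.5138, -0.3518, 0.0612]
eef_rot: [1.0, 0.0, 0.0, 0.0]
contact_force: [0.2, 0.6, -0.0]
opening: 0.006
finger_force: 0.0
```

```bash
python3 d.py l
```

```text
2.45 pos [ 0.5138 -0.3518  0.0612] to-go(tool) [ 0.0012 -0.0003  0.0092] rot-to-square [ 0.0006 -0.0008  0.0006] F [ 0.1724  0.5875 -0.0011] 0.005741392536263385 q [ 0.5486  0.9229 -0.0404  1.6974  0.0649  0.5216 -1.1023]
```

>>> {"method": "carry_out", "body": {"plan": [{"rot": [0,0,0],"xyz": [0.001,0,0.003],"grip": 255},{"rot": [0,0,0],"xyz": [0.001,0,0.006],"grip": 255},{"rot": [0,0,0],"xyz": [0.001,0,0.008],"grip": 255},{"rot": [0,0,0],"xyz": [0.001,0,0.01],"grip": 255},{"rot": [0,0,0],"xyz": [0.001,0,0.011],"grip": 255},{"rot": [0,0,0],"xyz": [0.001,0,0.012],"grip": 255},{"rot": [0,0,0],"xyz": [0.001,0,0.012],"grip": 255}]}}

```text
clock: 3.03
tool_pos: [0.5145, -0.3514, 0.0488]
eef_rot: [1.0, 0.0, 0.0, 0.0]
contact_force: [0.5, 1.3, 2.9]
opening: 0.008
finger_force: 1.5
```

>>> {"method": "carry_out", "body": {"plan": [{"rot": [0,0,0],"xyz": [0,0,0.001],"grip": 255},{"rot": [0,0,0],"xyz": [0,0,0.002],"grip": 255},{"rot": [0,0,0],"xyz": [0,0,0.003],"grip": 255},{"rot": [0,0,0],"xyz": [0,0,0.003],"grip": 255}]}}

```text
clock: 3.37
tool_pos: [0.5145, -0.3514, 0.0456]
eef_rot: [1.0, 0.0, 0.0, 0.0]
contact_force: [-0.8, 0.6, 2.8]
opening: 0.005
finger_force: 1.5
```

>>> {"method": "carry_out", "body": {"plan": [{"rot": [0,0,0],"xyz": [0,0,0.001],"grip": 255},{"rot": [0,0,0],"xyz": [0,0,0.002],"grip": 255},{"rot": [0,0,0],"xyz": [0,0,0.003],"grip": 255},{"rot": [0,0,0],"xyz": [0,0,0.003],"grip": 255}]}}

```text
clock: 3.7
tool_pos: [0.5145, -0.3514, 0.0427]
eef_rot: [1.0, 0.0, 0.0, 0.0]
contact_force: [0.6, 0.7, 5.2]
opening: 0.005
finger_force: 2.6
```

>>> {"method": "carry_out", "body": {"plan": [{"rot": [0,0,0],"xyz": [0,0,0.001],"grip": 255},{"rot": [0,0,0],"xyz": [0,0,0.002],"grip": 255},{"rot": [0,0,0],"xyz": [0,0,0.002],"grip": 255}]}}

```text
clock: 3.95
tool_pos: [0.5145, -0.3514, 0.0413]
eef_rot: [1.0, 0.0, 0.0, 0.0]
contact_force: [-0.8, 1.8, 8.9]
opening: 0.001
finger_force: 4.7
```

Force is rising at cap stiffness, about 3 N/mm, so the lamp plunger has bottomed. I'll retreat and cross at about z = 0.32.

>>> {"method": "carry_out", "body": {"plan": [{"rot": [0,0,0],"xyz": [0,0,-0.01],"grip": 255},{"rot": [0,0,0],"xyz": [0,0,-0.04],"grip": 255},{"rot": [0,0,0],"xyz": [0,0,-0.08],"grip": 255},{"rot": [0,0,0],"xyz": [0,0,-0.12],"grip": 255},{"rot": [0,0,0],"xyz": [0,0,-0.16],"grip": 255},{"rot": [0,0,0],"xyz": [0,0,-0.2],"grip": 255},{"rot": [0,0,0],"xyz": [0,0,-0.24],"grip": 255},{"rot": [0,0,0],"xyz": [0,-0.02,-0.27],"grip": 255}]}}

```text
clock: 4.62
tool_pos: [0.5135, -0.3362, 0.3143]
eef_rot: [1.0, -0.003, 0.001, 0.003]
contact_force: [0.4, -0.7, 0.6]
opening: 0.005
finger_force: 0.0
```

>>> {"method": "carry_out", "body": {"plan": [{"rot": [0,0,0],"xyz": [0,-0.035,-0.01],"grip": 255},{"rot": [0,0,0],"xyz": [0,-0.07,-0.01],"grip": 255},{"rot": [0,0,0],"xyz": [0,-0.105,-0.01],"grip": 255},{"rot": [0,0,0],"xyz": [0,-0.14,-0.01],"grip": 255},{"rot": [0,0,0],"xyz": [0,-0.175,-0.01],"grip": 255},{"rot": [0,0,0],"xyz": [0,-0.21,-0.01],"grip": 255},{"rot": [0,0,0],"xyz": [0,-0.245,-0.01],"grip": 255},{"rot": [0,0,0],"xyz": [0,-0.28,-0.01],"grip": 255}]}}

```text
clock: 5.28
tool_pos: [0.5135, -0.05, 0.3207]
eef_rot: [1.0, 0.0, -0.0, 0.0]
contact_force: [0.4, -0.3, -0.4]
opening: 0.006
finger_force: 0.0
```

```bash
python3 d.py e
python3 - <<'E'
from plant import r
import cv2,numpy as np
from h import *
c=r.camera_params("top"); im=r.snapshot("top")
try:
    y,s=blob(im,341,188); print(y,s,onplane(c,*y,.041))
except Exception as e: print(e)
cv2.imwrite("pics/l2.png",im[:,:,::-1])
E
```

```text
5.2833 pos [ 0.5135 -0.05    0.3207] to-go(tool) [ 0.0028 -0.432   0.0726] rot-to-square [0.0003 0.0006 0.0004] F [ 0.4289 -0.2945 -0.3973] 0.0057853618831338145 q [ 0.0513  0.441  -0.0668  1.7818  0.0362  0.9206 -1.6014]
[341.26829268 188.90243902] [ 7  7 41] [ 0.51605635 -0.35169308  0.041     ]
```

View pics/l2.png

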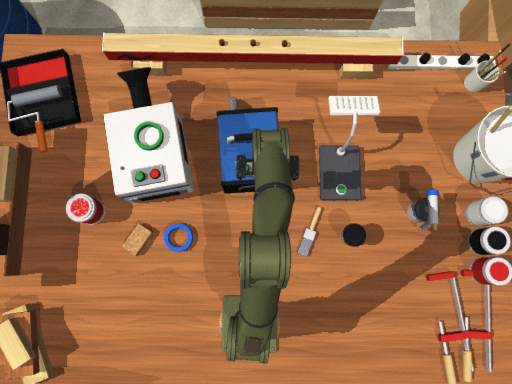

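The lamp has not moved: its button is at (341,189) as before. Nothing else has shifted either, and the arm is over the turbine front.

>>> {"method": "carry_out", "body": {"plan": [{"rot": [0,0,0],"xyz": [0,-0.035,0],"grip": 255},{"rot": [0,0,0],"xyz": [0,-0.07,0],"grip": 255},{"rot": [0,0,0],"xyz": [0,-0.105,0],"grip": 255},{"rot": [0,0,0],"xyz": [0,-0.14,0],"grip": 255},{"rot": [0,0,0],"xyz": [0,-0.175,0],"grip": 255},{"rot": [0,0,0],"xyz": [0,-0.21,0],"grip": 255},{"rot": [0,0,0],"xyz": [0,-0.245,0],"grip": 255},{"rot": [0,0,0],"xyz": [0.001,-0.28,0],"grip": 255}]}}

```text
clock: 6.0
tool_pos: [0.5144, 0.2297, 0.3206]
eef_rot: [1.0, 0.0, -0.0, 0.0]
contact_force: [0.8, 1.0, -0.1]
opening: 0.006
finger_force: 0.0
```

>>> {"method": "carry_out", "body": {"plan": [{"rot": [0,0,0],"xyz": [0,-0.035,0],"grip": 255},{"rot": [0,0,0],"xyz": [0,-0.07,0],"grip": 255},{"rot": [0,0,0],"xyz": [0,-0.105,0],"grip": 255},{"rot": [0,0,0],"xyz": [0.001,-0.135,0],"grip": 255},{"rot": [0,0,0],"xyz": [0.001,-0.15,0],"grip": 255},{"rot": [0,0,0],"xyz": [0.001,-0.15,0],"grip": 255},{"rot": [0,0,0],"xyz": [0.001,-0.15,0],"grip": 255},{"rot": [0,0,0],"xyz": [0.001,-0.15,0],"grip": 255}]}}

```text
clock: 6.67
tool_pos: [0.5164, 0.3763, 0.3205]
eef_rot: [1.0, -0.001, 0.0, 0.001]
contact_force: [-0.4, -0.5, -0.0]
opening: 0.005
finger_force: 0.0
```

```bash
python3 d.py e
```

```text
6.6667 pos [0.5164 0.3763 0.3205] to-go(tool) [-0.0004 -0.0058  0.0725] rot-to-square [ 0.0023 -0.     -0.0012] F [-0.3538 -0.5256 -0.0085] 0.005118254467130351 q [-0.6645  0.6271 -0.0717  1.4129  0.049   1.1048 -2.3167]
```

>>> {"method": "carry_out", "body": {"plan": [{"rot": [0,0,0],"xyz": [0,-0.002,0.02],"grip": 255},{"rot": [0,0,0],"xyz": [0,-0.002,0.04],"grip": 255},{"rot": [0,0,0],"xyz": [0,-0.002,0.055],"grip": 255},{"rot": [0,0,0],"xyz": [0,-0.002,0.06],"grip": 255},{"rot": [0,0,0],"xyz": [0,-0.002,0.06],"grip": 255},{"rot": [0,0,0],"xyz": [0,-0.002,0.06],"grip": 255},{"rot": [0,0,0],"xyz": [0,-0.002,0.06],"grip": 255}]}}

```text
clock: 7.25
tool_pos: [0.5167, 0.3804, 0.2621]
eef_rot: [1.0, -0.0, 0.001, -0.001]
contact_force: [0.5, 0.2, -0.7]
opening: 0.003
finger_force: 0.0
```

```bash
python3 d.py e
```

```text
7.25 pos [0.5167 0.3804 0.2621] to-go(tool) [-0.0008 -0.0016  0.0141] rot-to-square [-0.0011 -0.002  -0.0002] F [ 0.5232  0.2183 -0.6963] 0.003079270494794694 q [-0.667   0.6828 -0.0736  1.4898  0.0568  0.9688 -2.3273]
```

>>> {"method": "carry_out", "body": {"plan": [{"rot": [0,0,0],"xyz": [0,-0.001,0.005],"grip": 255},{"rot": [0,0,0],"xyz": [0,-0.001,0.01],"grip": 255},{"rot": [0,0,0],"xyz": [0,-0.001,0.013],"grip": 255},{"rot": [0,0,0],"xyz": [0,-0.001,0.015],"grip": 255},{"rot": [0,0,0],"xyz": [0,-0.001,0.016],"grip": 255},{"rot": [0,0,0],"xyz": [0,-0.001,0.017],"grip": 255},{"rot": [0,0,0],"xyz": [0,-0.001,0.018],"grip": 255},{"rot": [0,0,0],"xyz": [0,-0.001,0.018],"grip": 255}]}}

```text
clock: 7.92
tool_pos: [0.5158, 0.3817, 0.2428]
eef_rot: [1.0, 0.0, 0.0, -0.0]
contact_force: [-1.7, -0.9, 4.1]
opening: 0.007
finger_force: 2.0
```

>>> {"method": "carry_out", "body": {"plan": [{"rot": [0,0,0],"xyz": [0,0,0.001],"grip": 255},{"rot": [0,0,0],"xyz": [0,0,0.002],"grip": 255},{"rot": [0,0,0],"xyz": [0,0,0.003],"grip": 255},{"rot": [0,0,0],"xyz": [0,0,0.004],"grip": 255},{"rot": [0,0,0],"xyz": [0,0,0.004],"grip": 255}]}}

```text
clock: 8.33
tool_pos: [0.5158, 0.3817, 0.2387]
eef_rot: [1.0, 0.0, -0.0, -0.0]
contact_force: [-1.3, 0.3, 4.4]
opening: 0.001
finger_force: 2.8
```

>>> {"method": "carry_out", "body": {"plan": [{"rot": [0,0,0],"xyz": [0,0,0.001],"grip": 255},{"rot": [0,0,0],"xyz": [0,0,0.002],"grip": 255},{"rot": [0,0,0],"xyz": [0,0,0.002],"grip": 255}]}}

```text
clock: 8.58
tool_pos: [0.5158, 0.3818, 0.2373]
eef_rot: [1.0, 0.0, 0.0, -0.0]
contact_force: [-2.9, -1.4, 9.2]
opening: 0.005
finger_force: 4.7
```

The extractor button has bottomed at about 9 N. I'll lift and go to the turbine.

>>> {"method": "carry_out", "body": {"plan": [{"rot": [0,0,0],"xyz": [0,0,-0.01],"grip": 255},{"rot": [0,0,0],"xyz": [0,0,-0.04],"grip": 255},{"rot": [0,0,0],"xyz": [0,0,-0.08],"grip": 255},{"rot": [0,0,0],"xyz": [0.005,0.035,-0.08],"grip": 255},{"rot": [0,0,0],"xyz": [0.01,0.07,-0.08],"grip": 255},{"rot": [0,0,0],"xyz": [0.015,0.105,-0.08],"grip": 255},{"rot": [0,0,0],"xyz": [0.02,0.14,-0.08],"grip": 255},{"rot": [0,0,0],"xyz": [0.025,0.175,-0.08],"grip": 255}]}}

```text
clock: 9.25
tool_pos: [0.5409, 0.2046, 0.3165]
eef_rot: [1.0, 0.0, -0.0, 0.0]
contact_force: [1.0, -0.5, -1.3]
opening: 0.005
finger_force: 0.0
```

>>> {"method": "carry_out", "body": {"plan": [{"rot": [0,0,0],"xyz": [0.003,0.035,0],"grip": 255},{"rot": [0,0,0],"xyz": [0.006,0.07,0],"grip": 255},{"rot": [0,0,0],"xyz": [0.01,0.105,0],"grip": 255},{"rot": [0,0,0],"xyz": [0.013,0.14,0],"grip": 255},{"rot": [0,0,0],"xyz": [0.017,0.17,0],"grip": 255},{"rot": [0,0,0],"xyz": [0.017,0.18,0],"grip": 255},{"rot": [0,0,0],"xyz": [0.017,0.18,0],"grip": 255},{"rot": [0,0,0],"xyz": [0.017,0.18,0],"grip": 255}]}}

```text
clock: 9.92
tool_pos: [0.5579, 0.0274, 0.3165]
eef_rot: [1.0, 0.0, -0.0, -0.0]
contact_force: [0.4, 0.4, 0.8]
opening: 0.005
finger_force: 0.0
```

```bash
python3 d.py t
python3 - <<'E'
from plant import r
import cv2
im=r.snapshot("top"); cv2.imwrite("pics/t1.png",cv2.resize(im[60:260,60:310,::-1],(750,600),interpolation=cv2.INTER_CUBIC))
E
```

```text
9.9167 pos [0.5579 0.0274 0.3165] to-go(tool) [0.0001 0.0015 0.1085] rot-to-square [-0.0009  0.0005  0.0006] F [0.4238 0.4477 0.7867] 0.005180627430416917 q [-0.08    0.5078 -0.0828  1.6681  0.0476  0.968  -1.7496]
```

View pics/t1.png

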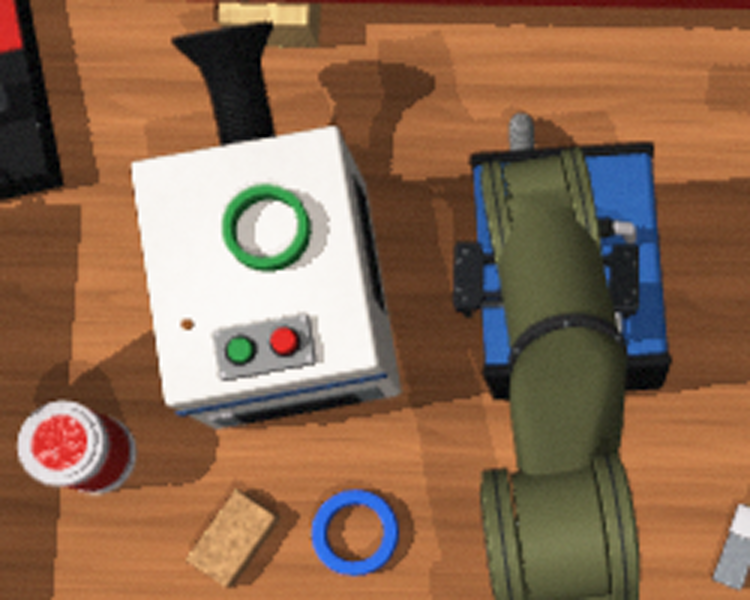

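The extractor's green button at (240,350) in the crop now shows almost no side, and the red one stands proud. Tape, tin and block are unmoved. The tool is over the turbine button, so I'll descend.

>>> {"method": "carry_out", "body": {"plan": [{"rot": [0,0,0],"xyz": [0,0.001,0.03],"grip": 255},{"rot": [0,0,0],"xyz": [0,0.001,0.06],"grip": 255},{"rot": [0,0,0],"xyz": [0,0.001,0.08],"grip": 255},{"rot": [0,0,0],"xyz": [0,0.001,0.092],"grip": 255},{"rot": [0,0,0],"xyz": [0,0.001,0.095],"grip": 255},{"rot": [0,0,0],"xyz": [0,0.001,0.095],"grip": 255},{"rot": [0,0,0],"xyz": [0,0.001,0.095],"grip": 255},{"rot": [0,0,0],"xyz": [0,0.001,0.095],"grip": 255}]}}

```text
clock: 10.63
tool_pos: [0.5589, 0.0266, 0.2228]
eef_rot: [1.0, 0.001, 0.001, -0.0]
contact_force: [0.6, 0.8, 1.1]
opening: 0.004
finger_force: 0.0
```

>>> {"method": "carry_out", "body": {"plan": [{"rot": [0,0,0],"xyz": [0,0,0.005],"grip": 255},{"rot": [0,0,0],"xyz": [0,0,0.01],"grip": 255},{"rot": [0,0,0],"xyz": [0,0,0.013],"grip": 255},{"rot": [0,0,0],"xyz": [0,0,0.015],"grip": 255},{"rot": [0,0,0],"xyz": [0,0,0.016],"grip": 255},{"rot": [0,0,0],"xyz": [0,0,0.017],"grip": 255},{"rot": [0,0,0],"xyz": [0,0,0.017],"grip": 255}]}}

```text
clock: 11.22
tool_pos: [0.558, 0.0256, 0.2048]
eef_rot: [1.0, 0.0, -0.0, 0.0]
contact_force: [-1.1, 0.2, 4.5]
opening: 0.003
finger_force: 1.9
```

>>> {"method": "carry_out", "body": {"plan": [{"rot": [0,0,0],"xyz": [0,0,0.001],"grip": 255},{"rot": [0,0,0],"xyz": [0,0,0.002],"grip": 255},{"rot": [0,0,0],"xyz": [0,0,0.003],"grip": 255},{"rot": [0,0,0],"xyz": [0,0,0.004],"grip": 255},{"rot": [0,0,0],"xyz": [0,0,0.005],"grip": 255},{"rot": [0,0,0],"xyz": [0,0,0.006],"grip": 255},{"rot": [0,0,0],"xyz": [0,0,0.006],"grip": 255}]}}

```text
clock: 11.8
tool_pos: [0.5581, 0.0256, 0.1986]
eef_rot: [1.0, 0.0, -0.0, 0.0]
contact_force: [-1.5, -0.4, 5.4]
opening: 0.01
finger_force: 2.8
```

>>> {"method": "carry_out", "body": {"plan": [{"rot": [0,0,0],"xyz": [0,0,0.001],"grip": 255},{"rot": [0,0,0],"xyz": [0,0,0.0015],"grip": 255},{"rot": [0,0,0],"xyz": [0,0,0.0015],"grip": 255}]}}

```text
clock: 12.05
tool_pos: [0.5581, 0.0256, 0.1976]
eef_rot: [1.0, 0.0, 0.0, 0.0]
contact_force: [-3.1, -0.4, 8.6]
opening: 0.009
finger_force: 4.3
```

Bottomed at about 9 N. I'll lift clear and settle, moving toward the robot's right so the cameras can see.

>>> {"method": "carry_out", "body": {"plan": [{"rot": [0,0,0],"xyz": [0,0,-0.01],"grip": 255},{"rot": [0,0,0],"xyz": [0,0,-0.04],"grip": 255},{"rot": [0,0,0],"xyz": [0,0,-0.08],"grip": 255},{"rot": [0,0,0],"xyz": [0,0,-0.12],"grip": 255},{"rot": [0,0,0],"xyz": [-0.03,0.02,-0.12],"grip": 255},{"rot": [0,0,0],"xyz": [-0.05,0.05,-0.12],"grip": 255},{"rot": [0,0,0],"xyz": [-0.06,0.09,-0.12],"grip": 255},{"rot": [0,0,0],"xyz": [-0.06,0.13,-0.12],"grip": 255}]}}

```text
clock: 12.72
tool_pos: [0.4959, -0.1049, 0.3178]
eef_rot: [1.0, 0.002, -0.0, -0.0]
contact_force: [0.3, -0.6, -0.4]
opening: 0.008
finger_force: 0.0
```

>>> {"method": "carry_out", "body": {"plan": [{"rot": [0,0,0],"xyz": [0,0.03,0],"grip": 255},{"rot": [0,0,0],"xyz": [0,0.05,0],"grip": 255},{"rot": [0,0,0],"xyz": [0,0.06,0],"grip": 255},{"rot": [0,0,0],"xyz": [0,0.06,0],"grip": 255},{"rot": [0,0,0],"xyz": [0,0.06,0],"grip": 255},{"rot": [0,0,0],"xyz": [0,0.06,0],"grip": 255},{"rot": [0,0,0],"xyz": [0,0.06,0],"grip": 255},{"rot": [0,0,0],"xyz": [0,0.06,0],"grip": 255}]}}

```text
clock: 13.38
tool_pos: [0.4986, -0.1627, 0.3172]
eef_rot: [1.0, 0.002, 0.0, -0.0]
contact_force: [-0.3, -0.9, -0.3]
opening: 0.007
finger_force: 0.0
```

```bash
python3 d.py t
python3 - <<'E'
from plant import r
import cv2
im=r.snapshot("top"); cv2.imwrite("pics/f.png",cv2.resize(im[80:260,60:460,::-1],(800,360),interpolation=cv2.INTER_CUBIC))
E
```

```text
13.3833 pos [ 0.4986 -0.1627  0.3172] to-go(tool) [ 0.0601 -0.1884  0.1094] rot-to-square [-0.0006 -0.0001  0.0036] F [-0.2688 -0.9078 -0.3495] 0.007235315677011118 q [ 0.2757  0.457  -0.0738  1.764   0.0401  0.9222 -1.3819]
```

View pics/f.png

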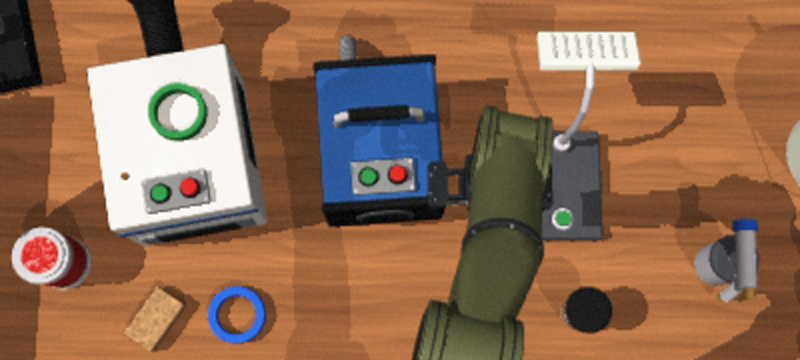

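All three green buttons look pressed: crop pixels (563,218), (159,193) and (368,177), with the red stops raised. Nothing has shifted and the arm is clear.

```bash
python3 -c "
from plant import r
print(r.finish_job())"
```

```text
the job is handed in; nothing more can be done
None
```

I pressed the lamp, extractor and turbine buttons in that order, each until its plunger bottomed at about 9 N; the last picture shows nothing shifted and the arm clear, and I handed the job in at about 13 s (no verdict came back).

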